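# Seat the drill chuck in the spindle taper and lock it with the keeper

### The arm

A 7-joint arm with a two-finger parallel gripper is mounted at the origin on the work surface. World frame = base frame: x ahead of the robot, y to its left, z up, the work surface at z = 0. Lengths are in m, angles in rad, forces in N, time in s.
With the tool pointing down it reaches from about 0.4 to 0.85 m from the base axis. Payload 4.5 kg.
Tool frame: the origin (TCP) lies at the centre of the arm's flange, where the gripper is bolted on; the fingertips stand 166 mm ahead of it and the grasp point (between the pads) lies 147 mm ahead of it (r.grip_depth is the distance from the TCP to the grasp point, in m); z points along the fingers, y is the line along which they close (so a half turn about z gives the same grasp; the last joint's range is limited). The gripper opens to 88 mm and grips with 3 to 60 N. Pads are 18 mm wide; open, the fingers measure 123 mm over their backs; the gripper's body (75 mm by 187 mm) begins 45 mm behind the grasp point.
Start: joints at [1.27, 0.689, -0.195, 1.565, 0.157, 0.902, -0.215], TCP at [0.205, -0.59, 0.405] pointing down, gripper open.
Joint ranges: [-3.01, 3.01], [-0.46, 2.08], [-1.47, 1.51], [0.13, 2.56], [-1, 4.14], [0.04, 2.09], [-2.66, 2.66]. Speed limits (rad/s): [2.57, 2.57, 3.14, 3.14, 3.14, 3.14, 3.14].

### API

Orientations are given as a unit quaternion [x, y, z, w].
In Python, from plant import status, cams, r, finder gives the robot as it stands.
- The arm moves only by the tool play_rows, never from a script. Its argument "rows" is a list of rows, each a list of 7 numbers: the opening in per cent of the stroke, from 0 (shut) to 100 (fully open), then the shift along the tool's x, y, z in m, then the turn, a rotation vector about the tool's x, y, z in degrees. A call has 1 to 8 rows; each row shifts and turns the commanded pose from where the row before left it, along the tool's axes as they then stand; what a row does not reach is not made up. A row lasts 1/8 s, in which the tool goes at most 62.5 mm and 10.7 degrees, less where a joint would pass 70% of its speed; a pose out of reach is approached as far as the arm can. A call with a gripper value outside its range is refused whole. The fingers move at their own pace and stop on an object; "grip_force" is the grip in N (left out, the last holds). Time passes only in rows, so rows that do not move let the fingers close. It gives the time, the measured TCP pose, the force, the opening and the grip force at its end, in the units of the state.
- status.get_state(): the state, without advancing time (a new reading comes with each control period).
- cams.snapshot(name): name is "scene" or "side" or "wrist"; returns the picture (400x640x3 uint8, red, green, blue); there is no depth.
- cams.camera_params(name): a dict with "vfov" (degrees; the focal length in pixels is half the picture's height over the tangent of half this angle, whatever the lens; pixels are square), "cx", "cy" (the principal point, pixels), "distortion" ([k1, k2, p1, p2, k3] as OpenCV has them; the pictures are not rectified), "R" (3x3) and "t" (3): a world point X has camera coordinates R X + t; the wrist camera has in their place "tool_from_camera" (4x4, takes a point from camera to tool coordinates, whose origin is the TCP and whose axes are the flange's). Camera axes: x right, y down, z forward; pixel columns grow to the right and rows downward; lengths in m; the calibration is good to about 2 mm. A picture is of the moment at which its call begins: read the wrist's pose just before it. camera_params takes no time and is no camera call.
- r.finish_job(): hands the job in; it is judged then, once.
Trained networks look in the newest picture that a camera, given by its name, has taken for a name from the list of things; names that differ only in an ending like _2 or _b are one class to them, and where a whole thing is asked for, a point or a joint stands for the part that bears it (a point fixed in the world has none). Each returns a list of dicts, best first, with "score" (0 to 1); they miss things now and then, are a little off and sometimes report something else, mostly with a low value. They report only what shows in the picture. A call takes as long as a camera call.
- finder.spot_in(camera, label): "at" ([x, y, z] in m, in the coordinates of the camera as it stood for that picture, good to about 4 mm: the middle of the surface that is visible of it).
- finder.regions_of(camera, label): "mask" (400x640 bool, what is visible of it).
The state is a dict: "clock": time; "q": joint angles; "qd": joint speeds; "joint_torque": joint torques, N m; "tool_pos": TCP position; "eef_rot": TCP orientation; "contact_force": force on the tool from outside, world axes, zero at the start; "moment": the same for the moment, N m; "opening": opening from 0.0 (shut) to 1.0 (fully open); "finger_force": force on a finger pad.
Only numpy, scipy, OpenCV 4.12 (cv2) and the standard library are available. Lean on these libraries where they do the work, as an engineer would, in place of code of your own. Each camera call takes 0.05 s, during which the arm holds its last target. There are 200 camera calls.

### The job

Take the drill chuck out of the wooden rack and fit its tapered shank into the upturned spindle of the drill: press it lightly while turning it until the slots in its flange drop over the two drive dogs and the flange lies flat on the spindle face. Then swing the keeper lever round to its stop so that its tongue lies over the flange, let go, and leave everything else where it is.

Things in the scene. Friction and masses are not known exactly. Their poses are not given: they have to be found in the camera images.
- chuck: Steel drill chuck on a tapered shank, about 0.5 kg, 108 mm long, standing shank-down in any of the rack's three holes. Origin on its axis at the flange's underside, z up from shank to jaws. Flange 56 mm diameter, z 0 to 8 mm, two slots 13 mm wide open to the rim towards its own +x and -x, reaching in to 17 mm from the axis; a half turn makes no difference.
- chuck_grip (a point): Point on the chuck's axis 38 mm above the flange's underside, where to grip it: round dark sleeve 36 mm diameter from 8 to 52 mm above that underside; above it the nose narrows to 22 mm diameter, with three short jaw tips, ending 66 mm above (tips to 70 mm).
- shank_tip (a point): Lower end of the chuck's conical shank, on its axis, 42 mm below the flange's underside. The shank is 25 mm in diameter at the flange and 13 mm here, ending in a small chamfer.
- drill: Right-angle drill bolted down: steel base plate, blue gear head 75 mm high with the aluminium spindle (62 mm diameter, upper face at z 120 mm) pointing up, black motor 68 mm diameter lying towards its own +x, 220 mm out from the spindle axis. Origin on the spindle axis at table height, z up. Spindle and keeper belong to it.
- spindle_face (a point): Centre of the spindle's upper face, on its axis; z up, x and y as the drill's. Two dogs stand on the face either side of the hole, 8 mm wide, 7 mm high, 19.5 to 27.5 mm from the axis. The line through them lies within 0.7 rad either way of the drill's x axis; its angle is not reported: see or feel it. Off the dogs' line the flange rides on them, 7 mm up; within about 0.1 rad of it, it drops home.
- taper_bottom (a point): Bottom of the spindle's conical hole, 45 mm below the spindle face. The hole is 27 mm wide at the face and narrows as the shank does (0.8 mm play all round when home). The spindle turns stiffly (0.35 N m): pressed with under about 12 N the chuck turns on the dogs without dragging them along; pressed harder it may drag them.
- keeper (a joint): Keeper lever on a vertical pivot: 0 open, 1.222 rad closed on its stop, growing counter-clockwise seen from above; starts within 0.15 rad of open. Friction 0.08 N m; stays where left. Flat bar 16 x 6 mm, underside 130.5 mm above the table, 2.5 mm over a home flange (a flange on the dogs blocks it). Closed, its tongue points at the spindle axis and ends 21 mm from it.
- keeper_pivot (a point): Pivot of the keeper, 58 mm from the spindle axis towards the drill's own -y, at the lever's mid-thickness, 133.5 mm above the table; x and y as the drill's. From here the tongue reaches 37 mm one way and the handle end 62 mm the other.
- keeper_knob (a point): Top centre of the keeper's upright round black knob, 14 mm diameter, 37 mm tall above the lever bar (from about 136 to 173.5 mm above the table), 55 mm from the pivot on the side away from the tongue.
- rack: Wooden rack block 80 x 240 x 55 mm, fixed, origin at the centre of its underside, three holes 28 mm wide in a row along its own y (at -80, 0 and 80 mm); the flanges of the tools rest on its top.
- centre: Steel pointed centre in the rack, same shank and flange, smooth 24 mm body tapering to a point 58 mm above the flange's underside. Origin at the flange's underside. Leave it.
- stub: Thin brass stub arbor in the rack, same shank and flange, 18 mm diameter with a collar, top 46 mm above the flange's underside. Origin at the flange's underside. Leave it.
- tape: Roll of paper tape lying flat, 90 mm diameter, 24 mm high. Leave it.
- jar: Amber jar with a white lid, 56 mm diameter, 75 mm high. Leave it.
- spanner: Spanner lying on the table. Leave it.
- screwdriver: Black-handled screwdriver lying on the table. Leave it.
- carton: Small cardboard carton 90 x 130 x 60 mm. Leave it.
- adapter: Black power adapter 60 x 85 x 32 mm. Leave it.

How it is judged:
By the outcome, as a careful person would: the job done as asked, in the order asked, and still so for the second after the job is handed in, with the robot touching nothing.
It also fails if it takes over 61 s, if anything falls off the work surface, if the arm or the gripper's body presses on something with over 40 N, if the wrist force passes 120 N, or if a joint passes its speed limit or range.

## Working session

There is one attempt and no reset: what is moved stays moved. The work goes in short steps, Python scripts to look and compute and a tool call to move; the robot and the scene stay as the last step left them, time stands still between calls to the robot, and variables do not carry over. Pictures are saved under pics/ and viewed, at most 10 in all, crops included, and the job is handed in when it is done.

Besides the shell and the picture viewer there is one more tool, called after ">>>" as a command line: name --pt "numbers of a row" for each row, then --argument value for the rest. play_rows: Moves the arm, as the interface text tells. Its arguments: {"type":"object","properties":{"rows":{"type":"array","items":{"type":"array","items":{"type":"number"}}},"grip_force":{"type":"number"}},"required":["rows"]}

```bash
ls; mkdir -p pics; cat > h.py <<'E'
import numpy as np,cv2
from scipy.spatial.transform import Rotation as Ro
from plant import status,cams,r,finder
def K(p):
    f=200/np.tan(np.radians(p['vfov'])/2); return np.array([[f,0,p['cx']],[0,f,p['cy']],[0,0,1.]])
def pose(s): 
    T=np.eye(4);T[:3,:3]=Ro.from_quat(s['eef_rot']).as_matrix();T[:3,3]=s['tool_pos'];return T
def c2w(name,s=None):
    p=cams.camera_params(name)
    if name=='wrist': return pose(s)@np.array(p['tool_from_camera'])
    T=np.eye(4);R=np.array(p['R']);T[:3,:3]=R.T;T[:3,3]=-R.T@np.array(p['t']);return T
def ray(name,uv,z,T):
    """pixel(s) -> world points on plane height z"""
    p=cams.camera_params(name)
    n=cv2.undistortPoints(np.array(uv,float).reshape(-1,1,2),K(p),np.array(p['distortion'])).reshape(-1,2)
    d=np.c_[n,np.ones(len(n))]@T[:3,:3].T;o=T[:3,3]
    return o+d*((z-o[2])/d[:,2])[:,None]
def proj(name,X,T):
    p=cams.camera_params(name);W=np.linalg.inv(T)
    return cv2.projectPoints(np.array(X,float).reshape(-1,1,3),cv2.Rodrigues(W[:3,:3])[0],W[:3,3],K(p),np.array(p['distortion']))[0].reshape(-1,2)
def snap(name,fn=None):
    s=status.get_state();im=np.asarray(cams.snapshot(name))
    if fn: cv2.imwrite('pics/'+fn,im[...,::-1])
    return im,c2w(name,s)
def spot(name,l,T):
    return [(round(d['score'],2),np.round(T[:3,:3]@d['at']+T[:3,3],4)) for d in finder.spot_in(name,l)][:2]
E
python3 - <<'E'
from h import *
a,T=snap('scene','s1.png')
for l in ['chuck','drill','keeper_knob','keeper','rack','centre','stub','spindle_face']: print(l,spot('scene',l,T))
b,T=snap('side','s2.png')
for l in ['chuck','drill','keeper_knob']: print(l,spot('side',l,T))
print(status.get_state())
cv2.imwrite('pics/a.png',np.vstack([a,b])[...,::-1][:, :]) if 0 else None
E
```

```text
pics
chuck [(0.67, array([0.5424, 0.0732, 0.0855])), (0.67, array([0.7302, 0.0069, 0.0706]))]
drill [(0.65, array([ 0.6367, -0.1625,  0.0703]))]
keeper_knob [(0.54, array([ 0.5324, -0.1953,  0.1368]))]
keeper [(0.71, array([ 0.5409, -0.1947,  0.1368]))]
rack [(0.67, array([0.5712, 0.1419, 0.0554]))]
centre [(0.48, array([0.5694, 0.2366, 0.0617]))]
stub [(0.61, array([0.5547, 0.1595, 0.0699]))]
spindle_face [(0.98, array([ 0.637 , -0.1601,  0.0706]))]
chuck [(0.56, array([0.5267, 0.0945, 0.0843]))]
drill [(0.96, array([ 0.5847, -0.1088,  0.0624]))]
keeper_knob [(0.54, array([ 0.5247, -0.1955,  0.1411]))]
{'clock': 0.65, 'q': array([ 1.26978909,  0.68909046, -0.19457565,  1.56533299,  0.1573089 ,
        0.90254575, -0.21509636]), 'qd': array([ 0.00025739,  0.0023599 ,  0.00168053, -0.00183221,  0.00044547,
       -0.00071653, -0.0004956 ]), 'joint_torque': array([ 1.65332222e-04, -5.27309704e+01, -1.26648065e+00, -1.53702950e+01,
       -5.18594740e-02, -5.37249707e-04, -1.91484980e-05]), 'tool_pos': array([ 0.20537313, -0.59028412,  0.40473924]), 'eef_rot': array([ 9.86019308e-01,  1.66631099e-01, -1.13916629e-05,  6.46090633e-06]), 'contact_force': array([1.15020697, 0.54261713, 0.42384361]), 'moment': array([-0.02564511,  0.0396547 ,  0.00931729]), 'finger_force': 0.0, 'opening': 1.001246730828188}
```

View pics/s1.png

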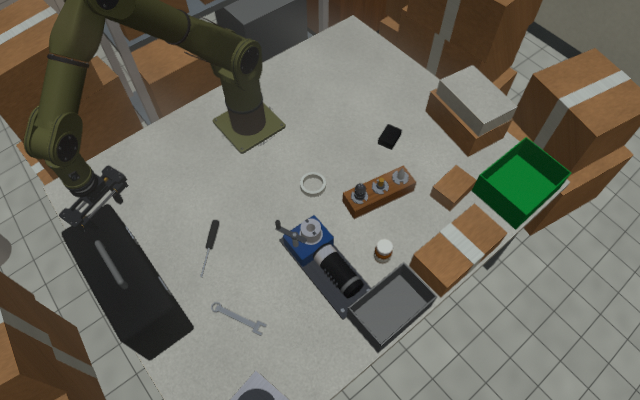

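View pics/s2.png

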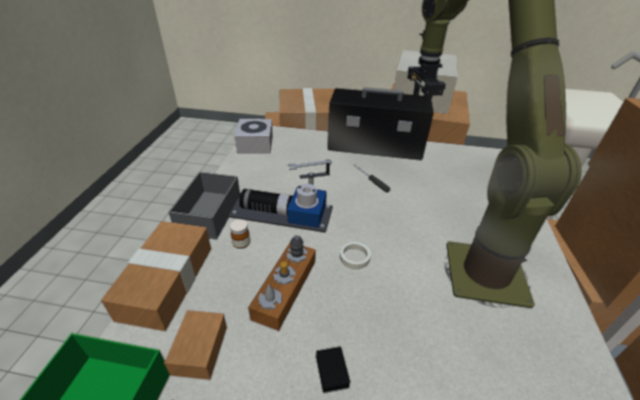

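```bash
python3 - <<'E'
from h import *
print(np.round(np.array(cams.camera_params('wrist')['tool_from_camera']),3),cams.camera_params('wrist')['vfov'])
T=c2w('scene')
print(ray('scene',[[311,229]],.12,T),ray('scene',[[361,186],[380,184],[402,175]],.09,T),ray('scene',[[278,224]],.17,T),ray('scene',[[345,290]],.07,T))
s=status.get_state();P=pose(s)
print(P[:3,:3].T@(np.array([.47,-.03,.47])-P[:3,3]))
E
```

```text
[[-0.    -0.964 -0.265  0.068]
 [ 1.     0.    -0.001 -0.001]
 [ 0.001 -0.265  0.964  0.019]
 [ 0.     0.     0.     1.   ]] 60.686629603640434
[[ 0.55537371 -0.1332601   0.12      ]] [[0.52247235 0.09994093 0.09      ]
 [0.5559602  0.15320636 0.09      ]
 [0.57612563 0.23419473 0.09      ]] [[ 0.50334317 -0.21266223  0.17      ]] [[ 0.75309351 -0.16619841  0.07      ]]
[ 0.43404107 -0.44221275 -0.0652754 ]
```

>>> play_rows --pt "100 0.041 -0.036 -0.006 0 0 0" --pt "100 0.041 -0.036 -0.006 0 0 0" --pt "100 0.041 -0.036 -0.006 0 0 0" --pt "100 0.041 -0.036 -0.006 0 0 0" --pt "100 0.041 -0.036 -0.006 0 0 0" --pt "100 0.041 -0.036 -0.006 0 0 0" --pt "100 0.041 -0.036 -0.006 0 0 0" --pt "100 0.041 -0.036 -0.006 0 0 0"

```text
clock: 1.65
tool_pos: [0.4213, -0.2089, 0.4532]
eef_rot: [0.986, 0.167, 0.0, 0.0]
contact_force: [0.4, -0.2, 0.6]
opening: 0.997
finger_force: 0.0
```

>>> play_rows --pt "100 0.041 -0.036 -0.006 0 0 0" --pt "100 0.041 -0.036 -0.006 0 0 0" --pt "100 0.041 -0.036 -0.006 0 0 0" --pt "100 0.041 -0.036 -0.006 0 0 0" --pt "100 0 0 0 0 0 9.6" --pt "100 0 0 0 0 0 9.6" --pt "100 0 0 0 0 0 0" --pt "100 0 0 0 0 0 0"

```text
clock: 2.65
tool_pos: [0.528, -0.0206, 0.4768]
eef_rot: [1.0, 0.001, 0.0, 0.0]
contact_force: [-0.4, -0.3, -0.9]
opening: 0.998
finger_force: 0.0
```

```bash
python3 - <<'E'
from h import *
a,T=snap('wrist','w1.png')
for l in ['chuck','drill','keeper_knob','keeper','rack','centre','stub','spindle_face']: print(l,spot('wrist',l,T))
print(T, status.get_state()['tool_pos'])
E
```

```text
chuck [(0.96, array([0.5406, 0.0756, 0.1038]))]
drill [(0.79, array([ 0.5835, -0.1326,  0.0745]))]
keeper_knob [(0.98, array([ 0.5332, -0.1919,  0.1357]))]
keeper [(0.57, array([ 0.532 , -0.1894,  0.136 ]))]
rack [(0.64, array([0.5551, 0.1597, 0.0556])), (0.26, array([0.539 , 0.0771, 0.1036]))]
centre [(0.58, array([0.5721, 0.2328, 0.0652]))]
stub [(0.79, array([0.5499, 0.1539, 0.0617]))]
spindle_face [(0.74, array([ 0.5803, -0.1363,  0.0753]))]
[[ 2.02057853e-03 -9.64236493e-01 -2.65035665e-01  5.95582868e-01]
 [-9.99996765e-01 -2.35779300e-03  9.54203905e-04 -1.99730150e-02]
 [-1.54497746e-03  2.65032879e-01 -9.64238138e-01  4.58014591e-01]
 [ 0.00000000e+00  0.00000000e+00  0.00000000e+00  1.00000000e+00]] [ 0.52810401 -0.02071453  0.47672451]
```

View pics/w1.png

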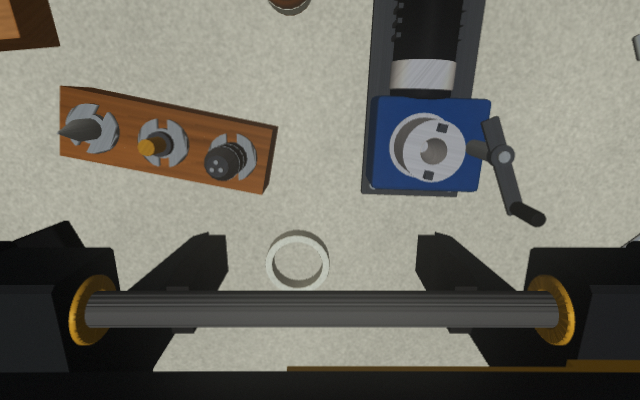

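```bash
python3 - <<'E'
import cv2,numpy as np
a=cv2.imread('pics/w1.png')
f=lambda c:cv2.resize(c,(400,400),interpolation=cv2.INTER_CUBIC)
cv2.imwrite('pics/w1c.png',np.hstack([f(a[115:195,190:270]),f(a[105:205,385:485])]))
E
```

```text
(no output)
```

View pics/w1c.png

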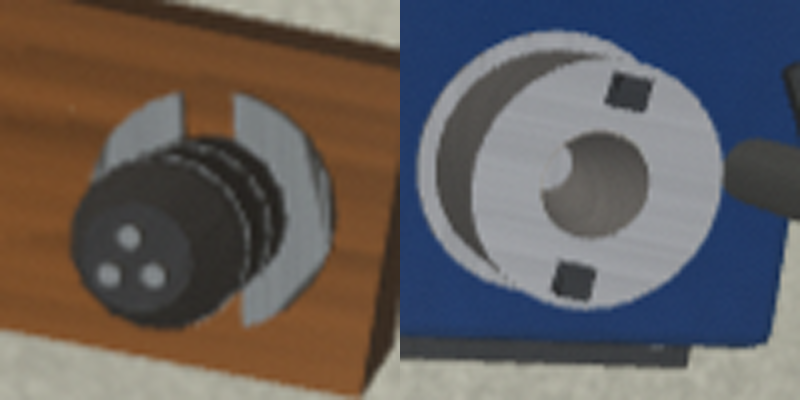

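```bash
python3 - <<'E'
from h import *
T=c2w('wrist',status.get_state())
w=lambda uv,z:ray('wrist',uv,z,T)
print('nose',w([[216.8,165.8]],.121))
e=w([[236.6,134],[238.8,180]],.063);d=e[1]-e[0];print('slot edge',e,np.degrees(np.arctan2(d[1],d[0])))
print('sleeve guess flange rim right',w([[257,158]],.063),'top slot mid',w([[231.4,134.4]],.063))
dg=w([[442.5,128],[428.5,175.5]],.126);d=dg[0]-dg[1];print('dogs',dg,dg.mean(0),np.degrees(np.arctan2(d[1],d[0])),np.hypot(*d[:2]))
print('face',w([[434.25,150.5]],.12), w([[403,150.5],[465.5,150.5]],.12))
print('knob',w([[538,217]],.1735),'pivot',w([[505,157]],.137))
print('baseplate edges', w([[374,5],[362,193]],.0)); 
m=w([[484,5],[478,80]],.0);print(m)
d=w([[391,90],[398,5],[456,90],[463,5]],.04);print(d)
print('rack',w([[61,87],[277,127],[263,193],[61,154]],.055))
E
```

```text
nose [[0.53315809 0.08479462 0.121     ]]
slot edge [[0.55921497 0.07724223 0.063     ]
 [0.50536469 0.07823031 0.063     ]] 178.94882588457008
sleeve guess flange rim right [[0.53161032 0.05535052 0.063     ]] top slot mid [[0.558761   0.08321091 0.063     ]]
dogs [[ 0.5705799  -0.13530058  0.126     ]
 [ 0.52429973 -0.12581894  0.126     ]] [ 0.54743981 -0.13055976  0.126     ] -11.578238168246267 0.04724146463381611
face [[ 0.54825158 -0.13130647  0.12      ]] [[ 0.54827973 -0.10044901  0.12      ]
 [ 0.54821738 -0.16211011  0.12      ]]
knob [[ 0.49736075 -0.20930911  0.1735    ]] pivot [[ 0.5444215  -0.19273241  0.137     ]]
baseplate edges [[ 0.70658137 -0.08287233  0.        ]
 [ 0.47246181 -0.0758368   0.        ]]
[[ 0.70612025 -0.21478974  0.        ]
 [ 0.62086403 -0.21820616  0.        ]]
[[ 0.6078253  -0.10093797  0.04      ]
 [ 0.69682588 -0.10371666  0.04      ]
 [ 0.6076721  -0.17669538  0.04      ]
 [ 0.69657449 -0.17486232  0.04      ]]
rack [[0.61030406 0.27222302 0.055     ]
 [0.56650579 0.03185366 0.055     ]
 [0.48726585 0.05173405 0.055     ]
 [0.53492694 0.28763684 0.055     ]]
```

```bash
python3 - <<'E'
from h import *
print(np.round(status.get_state()['q'],2))
E
```

```text
[ 0.02  0.47 -0.11  1.76  0.06  0.91 -1.69]
```

>>> play_rows --pt "70 0 0 0.017 0 0 -10" --pt "70 0 0 0.017 0 0 -10" --pt "70 0 0 0.017 0 0 -10" --pt "70 0 0 0.017 0 0 -10" --pt "70 0 0 0.017 0 0 -10" --pt "70 0 0 0.017 0 0 -10" --pt "70 0 0 0.017 0 0 -10" --pt "70 0 0 0.017 0 0 -10"

```text
clock: 4.1
tool_pos: [0.5283, -0.0207, 0.3402]
eef_rot: [0.764, 0.645, 0.0, 0.0]
contact_force: [0.1, -0.3, 0.1]
opening: 0.696
finger_force: 0.0
```

>>> play_rows --pt "70 0 0 0 0 0 -10" --pt "70 0.035 0.002 0 0 0 0" --pt "70 0.035 0.002 0 0 0 0" --pt "70 0.035 0.001 0 0 0 0" --pt "70 0 0 0 0 0 0"

```text
clock: 4.72
tool_pos: [0.5331, 0.0877, 0.3411]
eef_rot: [0.705, 0.709, 0.001, -0.001]
contact_force: [-0.7, -0.5, -0.3]
opening: 0.7
finger_force: 0.0
```

```bash
python3 - <<'E'
from h import *
a,T=snap('wrist','w2.png')
print(spot('wrist','chuck',T)); s=status.get_state();P=pose(s)
print(np.round(P,3),s['opening'])
print(proj('wrist',[[.5332,.0845,.121],[.5332,.0845,.125]],T))
E
```

```text
[(0.86, array([0.5328, 0.0962, 0.1072]))]
[[ 0.     1.    -0.     0.533]
 [ 1.    -0.    -0.001  0.084]
 [-0.001 -0.    -1.     0.341]
 [ 0.     0.     0.     1.   ]] 0.6967526883926436
[[321.81744355 221.71426909]
 [321.83649169 223.91500311]]
```

View pics/w2.png

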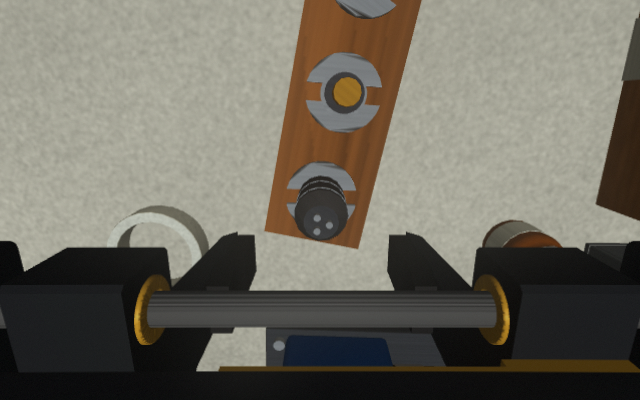

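>>> play_rows --pt "70 0 0 0.02 0 0 0" --pt "70 0 0 0.02 0 0 0" --pt "70 0 0 0.02 0 0 0" --pt "70 0 0 0.02 0 0 0" --pt "70 0 0 0.015 0 0 0" --pt "70 0 0 0.006 0 0 0" --pt "35 0 0 0 0 0 0" --pt "20 0 0 0 0 0 0" --grip_force 40

```text
clock: 5.82
tool_pos: [0.5334, 0.0844, 0.2403]
eef_rot: [0.707, 0.707, 0.0, 0.0]
contact_force: [-0.9, -0.9, -0.2]
opening: 0.498
finger_force: 0.0
```

>>> play_rows --pt "20 0 0 0 0 0 0" --pt "20 0 0 0 0 0 0" --pt "20 0 0 0 0 0 0" --pt "20 0 0 0 0 0 0"

```text
clock: 6.32
tool_pos: [0.5332, 0.0844, 0.2403]
eef_rot: [0.707, 0.707, 0.0, 0.0]
contact_force: [-1.2, -0.1, 6.2]
opening: 0.396
finger_force: 40.0
```

>>> play_rows --pt "20 0 0 -0.01 0 0 0" --pt "20 0 0 -0.015 0 0 0" --pt "20 0 0 -0.02 0 0 0" --pt "20 0 0 -0.02 0 0 0" --pt "20 0 0 -0.02 0 0 0" --pt "20 0 0 -0.02 0 0 0" --pt "20 0 0 -0.02 0 0 0" --pt "20 0 0 -0.01 0 0 0"

```text
clock: 7.32
tool_pos: [0.533, 0.0843, 0.3761]
eef_rot: [0.707, 0.707, 0.001, 0.0]
contact_force: [-0.1, -0.5, -5.1]
opening: 0.395
finger_force: 40.0
```

>>> play_rows --pt "20 -0.02 0.0 0 0 0 0" --pt "20 -0.04 0.003 0 0 0 0" --pt "20 -0.04 0.003 0 0 0 0" --pt "20 -0.04 0.003 0 0 0 0" --pt "20 -0.04 0.003 0 0 0 0" --pt "20 -0.0354 0.0028 0 0 0 0" --pt "20 0 0 0 0 0 0" --pt "20 0 0 0 0 0 0"

```text
clock: 8.32
tool_pos: [0.5476, -0.1305, 0.3746]
eef_rot: [0.707, 0.707, 0.0, -0.001]
contact_force: [0.1, 0.5, -6.1]
opening: 0.399
finger_force: 40.0
```

```bash
python3 - <<'E'
from h import *
a,T=snap('wrist','w3.png')
b,S=snap('side');c,C=snap('scene')
s=status.get_state();P=pose(s)
print(np.round(P,4),s['opening'],s['contact_force'])
g=lambda n,im,X,T_,h,k:(lambda uv:cv2.resize(im[int(uv[1])-h:int(uv[1])+h,int(uv[0])-h:int(uv[0])+h],(400,400),interpolation=cv2.INTER_CUBIC))(proj(n,X,T_)[0])
cv2.imwrite('pics/m3.png',np.hstack([cv2.resize(a[100:300,220:420],(400,400)),g('side',b,[.548,-.131,.15],S,40,1)])[...,::-1])
print(proj('side',[.548,-.131,.15],S))
E
```

```text
[[-2.200e-03  1.000e+00 -1.000e-04  5.478e-01]
 [ 1.000e+00  2.200e-03  8.000e-04 -1.296e-01]
 [ 8.000e-04 -1.000e-04 -1.000e+00  3.748e-01]
 [ 0.000e+00  0.000e+00  0.000e+00  1.000e+00]] 0.39484769769072164 [ 0.04838427  0.60790816 -4.95536193]
[[305.63084932 181.6485965 ]]
```

View pics/m3.png

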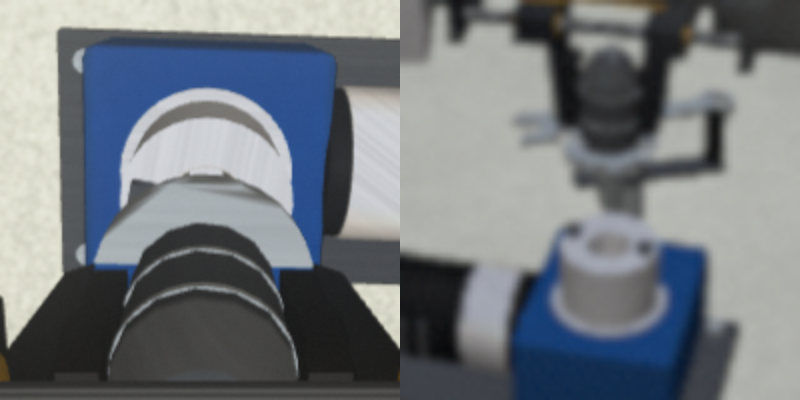

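>>> play_rows --pt "20 0 0 0 0 0 5.3" --pt "20 0 0 0.005 0 0 5.3" --pt "20 0 0 0.01 0 0 0" --pt "20 0 0 0.01 0 0 0" --pt "20 0 0 0.01 0 0 0" --pt "20 0 0 0.01 0 0 0" --pt "20 0 0 0.005 0 0 0" --pt "20 0 0 0 0 0 0"

```text
clock: 9.48
tool_pos: [0.5478, -0.1311, 0.3243]
eef_rot: [0.769, 0.639, -0.0, -0.0]
contact_force: [0.3, -0.1, -5.6]
opening: 0.391
finger_force: 40.0
```

>>> play_rows --pt "20 0 0 0.005 0 0 0" --pt "20 0 0 0.004 0 0 0" --pt "20 0 0 0.003 0 0 0" --pt "20 0 0 0.002 0 0 0" --pt "20 0 0 0 0 0 0"

```text
clock: 10.1
tool_pos: [0.5479, -0.131, 0.3106]
eef_rot: [0.769, 0.639, -0.0, -0.0]
contact_force: [0.3, 0.5, -5.6]
opening: 0.395
finger_force: 40.0
```

>>> play_rows --pt "20 0 0 0.001 0 0 0" --pt "20 0 0 0.001 0 0 0" --pt "20 0 0 0.001 0 0 0" --pt "20 0 0 0 0 0 0"

```text
clock: 10.6
tool_pos: [0.5478, -0.131, 0.3076]
eef_rot: [0.769, 0.639, -0.0, -0.0]
contact_force: [0.3, 1.3, -4.9]
opening: 0.393
finger_force: 40.0
```

>>> play_rows --pt "20 0 0 0.001 0 0 0" --pt "20 0 0 0.001 0 0 0" --pt "20 0 0 0.0005 0 0 0" --pt "20 0 0 0 0 0 0"

```text
clock: 11.1
tool_pos: [0.5479, -0.131, 0.3053]
eef_rot: [0.769, 0.639, 0.0, 0.0]
contact_force: [0.4, 0.5, -3.2]
opening: 0.394
finger_force: 40.0
```

>>> play_rows --pt "20 0 0 0.0005 0 0 0" --pt "20 0 0 0.0005 0 0 0" --pt "20 0 0 0 0 0 0"

```text
clock: 11.48
tool_pos: [0.5478, -0.1309, 0.3052]
eef_rot: [0.769, 0.639, -0.0, 0.0]
contact_force: [-2.2, 0.9, 7.5]
opening: 0.396
finger_force: 40.0
```

>>> play_rows --pt "62 0 0 0 0 0 0" --pt "62 0 0 0 0 0 0" --pt "62 0 0 0 0 0 0" --pt "62 0 0 -0.01 0 0 0" --pt "62 0 0 -0.02 0 0 0" --pt "62 0 0 -0.025 0 0 0" --pt "62 0 0 -0.025 0 0 0" --pt "62 0 0 -0.015 0 0 0"

```text
clock: 12.48
tool_pos: [0.5481, -0.131, 0.4009]
eef_rot: [0.769, 0.639, 0.001, 0.001]
contact_force: [-0.4, 0.8, 0.1]
opening: 0.62
finger_force: 0.0
```

>>> play_rows --pt "62 -0.041 -0.017 0 0 0 0" --pt "62 -0.041 -0.017 0 0 0 10" --pt "35 0 0 0 0 0 10" --pt "35 0 0 0 0 0 10" --pt "35 0 0 0 0 0 10" --pt "35 0 0 0 0 0 10" --pt "35 0 0 0 0 0 10" --pt "35 0 0 0 0 0 0"

```text
clock: 13.48
tool_pos: [0.4994, -0.2051, 0.3993]
eef_rot: [0.986, 0.169, -0.0, 0.0]
contact_force: [-0.0, 0.2, 0.0]
opening: 0.351
finger_force: 0.0
```

```bash
python3 - <<'E'
from h import *
a,T=snap('wrist','w4.png')
print(spot('wrist','keeper_knob',T)); s=status.get_state();P=pose(s)
print(np.round(P,4),s['opening'],s['contact_force'])
print(proj('wrist',[[.497,-.209,.1735],[.544,-.192,.137],[.548,-.131,.19],[.548,-.131,.197]],T))
E
```

```text
[(0.7, array([ 0.5359, -0.1925,  0.135 ]))]
[[ 9.422e-01  3.351e-01 -1.000e-04  4.994e-01]
 [ 3.351e-01 -9.422e-01 -0.000e+00 -2.052e-01]
 [-1.000e-04 -0.000e+00 -1.000e+00  3.993e-01]
 [ 0.000e+00  0.000e+00  0.000e+00  1.000e+00]] 0.35280194344334004 [ 0.6393416  -0.4790692   0.00785811]
[[327.31784057 216.57313359]
 [326.33856167 132.35323448]
 [222.78761648  95.3800984 ]
 [218.99229728  95.16450752]]
```

View pics/w4.png

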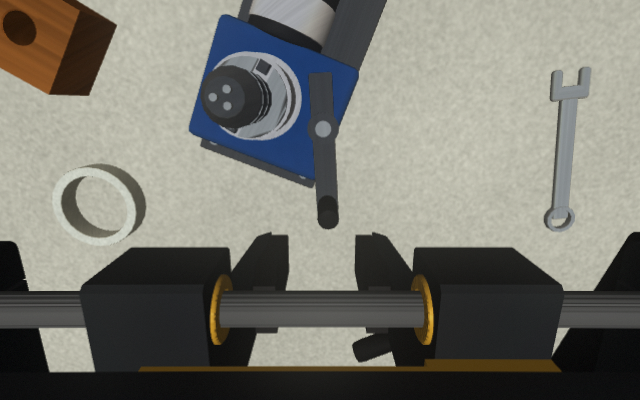

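```bash
python3 - <<'E'
from h import *
T=c2w('wrist',status.get_state())
k=ray('wrist',[[328,218.5]],.1735,T)[0];p=ray('wrist',[[323,129]],.139,T)[0]
print(k,p,np.hypot(*(k-p)[:2]),np.degrees(np.arctan2(*(k-p)[1::-1])))
S=np.array([.548,-.131]);d=p[:2]-S;print(np.hypot(*d),np.degrees(np.arctan2(d[1],d[0])))
a=cv2.imread('pics/w4.png')
cv2.imwrite('pics/w4c.png',cv2.resize(a[40:150,190:350],(800,550),interpolation=cv2.INTER_CUBIC))
E
```

```text
[ 0.49595651 -0.209893    0.1735    ] [ 0.54554327 -0.18892559  0.139     ] 0.05383753220237185 -157.07926980619237
0.05797766011911503 -92.42855893408145
```

View pics/w4c.png

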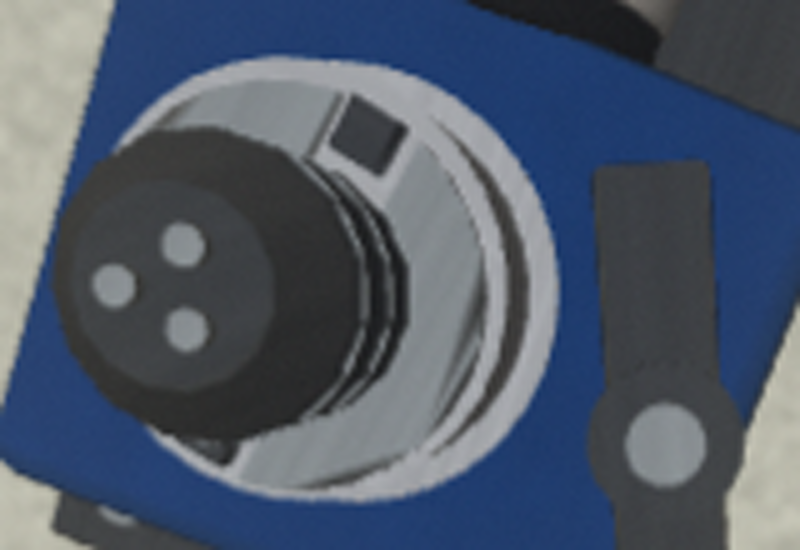

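>>> play_rows --pt "35 -0.005 0.003 0 0 0 0" --pt "35 0 0 0.015 0 0 -3.3" --pt "35 0 0 0.02 0 0 0" --pt "35 0 0 0.02 0 0 0" --pt "35 0 0 0.02 0 0 0" --pt "35 0 0 0.012 0 0 0" --pt "8 0 0 0 0 0 0" --pt "8 0 0 0 0 0 0" --grip_force 8

```text
clock: 14.58
tool_pos: [0.4958, -0.21, 0.3126]
eef_rot: [0.98, 0.197, 0.0, 0.0]
contact_force: [0.6, -0.4, -2.6]
opening: 0.154
finger_force: 8.0
```

>>> play_rows --pt "8 0 0 0 0 0 0" --pt "8 0 0 0 0 0 0"

```text
clock: 14.82
tool_pos: [0.4958, -0.21, 0.3125]
eef_rot: [0.98, 0.197, 0.0, 0.0]
contact_force: [0.3, 0.2, -3.3]
opening: 0.153
finger_force: 8.0
```

>>> play_rows --pt "8 0.0005 0.0077 0 0 0 -8" --pt "8 0.0005 0.0077 0 0 0 -8" --pt "8 0.0005 0.0077 0 0 0 -8" --pt "8 0.0005 0.0077 0 0 0 -8" --pt "8 0 0 0 0 0 0"

```text
clock: 15.45
tool_pos: [0.5148, -0.2341, 0.3125]
eef_rot: [0.889, 0.459, 0.0, 0.0]
contact_force: [1.2, -0.6, -1.2]
opening: 0.154
finger_force: 8.0
```

>>> play_rows --pt "8 0.0005 0.0077 0 0 0 -8" --pt "8 0.0005 0.0077 0 0 0 -8" --pt "8 0.0005 0.0077 0 0 0 -8" --pt "8 0 0 0 0 0 0" --pt "8 0 0 0 0 0 0"

```text
clock: 16.08
tool_pos: [0.5356, -0.2429, 0.3125]
eef_rot: [0.774, 0.633, 0.0, 0.0]
contact_force: [0.6, -0.1, 0.7]
opening: 0.153
finger_force: 8.0
```

>>> play_rows --pt "8 0.0001 0.0029 0 0 0 -3" --pt "8 0.0001 0.0029 0 0 0 -3" --pt "8 0 0 0 0 0 0" --pt "8 0 0 0 0 0 0"

```text
clock: 16.58
tool_pos: [0.5411, -0.2438, 0.3124]
eef_rot: [0.74, 0.673, -0.0, 0.0]
contact_force: [-0.8, -0.3, 3.2]
opening: 0.157
finger_force: 8.0
```

>>> play_rows --pt "8 0 0.001 0 0 0 -1" --pt "8 0 0.001 0 0 0 -1" --pt "8 0 0.001 0 0 0 0" --pt "8 0 0 0 0 0 0"

```text
clock: 17.08
tool_pos: [0.5443, -0.2441, 0.3124]
eef_rot: [0.727, 0.686, -0.0, -0.0]
contact_force: [-3.0, 0.2, 5.1]
opening: 0.154
finger_force: 8.0
```

>>> play_rows --pt "8 0 0.001 0 0 0 0" --pt "8 0 0.001 0 0 0 0" --pt "8 0 0 0 0 0 0"

```text
clock: 17.45
tool_pos: [0.5454, -0.2442, 0.3123]
eef_rot: [0.727, 0.686, -0.001, -0.001]
contact_force: [-4.2, -1.6, 7.1]
opening: 0.149
finger_force: 8.0
```

>>> play_rows --pt "8 0 0.001 0 0 0 0" --pt "8 0 0.001 0 0 0 0" --pt "8 0 0 0 0 0 0" --pt "8 0 0 0 0 0 0" --grip_force 15

```text
clock: 17.95
tool_pos: [0.5461, -0.2443, 0.3122]
eef_rot: [0.727, 0.686, -0.003, -0.002]
contact_force: [-9.3, 1.3, 10.1]
opening: 0.152
finger_force: 15.0
```

>>> play_rows --pt "35 0 0 0 0 0 0" --pt "35 0 0 0 0 0 0" --pt "35 0 0 0 0 0 0" --pt "35 0 0 -0.015 0 0 0" --pt "35 0 0 -0.025 0 0 0" --pt "35 0 0 -0.03 0 0 0" --pt "35 0 0 -0.02 0 0 0" --pt "35 0 0 0 0 0 0"

```text
clock: 18.95
tool_pos: [0.5491, -0.2441, 0.4045]
eef_rot: [0.727, 0.686, 0.001, 0.002]
contact_force: [-0.7, 0.9, 0.2]
opening: 0.35
finger_force: 0.0
```

```bash
python3 - <<'E'
from h import *
a,T=snap('wrist','w5.png')
s=status.get_state();print(np.round(s['tool_pos'],4),s['contact_force'])
E
```

```text
[ 0.5485 -0.2442  0.4031] [-0.59172524 -0.09179254 -0.16808626]
```

View pics/w5.png

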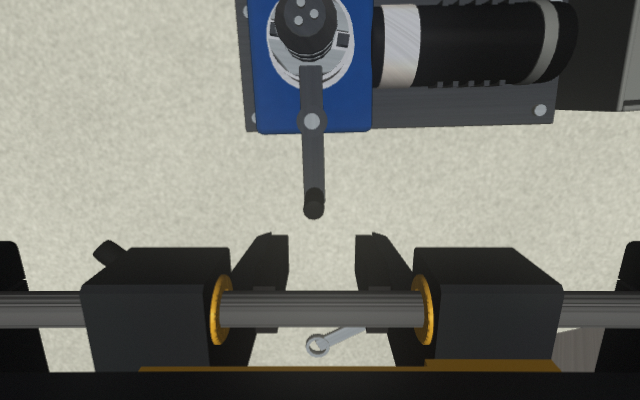

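```bash
python3 -c "
from plant import r
print(r.finish_job())"
```

```text
the job is handed in; nothing more can be done
None
```

The chuck is in the spindle with its flange down over both drive dogs, the keeper is swung round to its stop with the tongue over the flange, and the gripper has let go. The job was handed in at about 19 s; no verdict came back.

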